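# Tuck the closing flap of a shade-chart case under its retaining lip

## Robot

A 6-joint arm with a two-finger parallel gripper is mounted at the origin on the work surface. World frame = base frame: x ahead of the robot, y to its left, z up, the work surface at z = 0. Lengths are in m, angles in degrees, forces in N, time in s.
With the tool pointing down it reaches from about 0.375 to 0.9 m from the base axis. Payload 3.1 kg.
Tool frame: the origin (TCP) lies on the centre line of the jaws, within the pads' length; the fingertips stand 8 mm ahead of it and the grasp point (between the pads) lies 11 mm behind it (bot.tip_extent is the distance from the TCP to the fingertips, in m); z points along the fingers, y is the line along which they close (so a half turn about z gives the same grasp; the last joint's range is limited). The gripper opens to 87 mm and grips with 3 to 60 N. Pads are 19 mm wide; open, the fingers measure 117 mm over their backs; the gripper's body (75 mm by 190 mm) begins 51 mm behind the grasp point.
Start: joints at [65.69, 30.224, 82.088, -0, 67.689, -10.227], TCP at [0.152, 0.606, 0.231] pointing down, gripper open.
Joint ranges: [-176.69, 176.69], [-43.24, 126.21], [12.49, 139.97], [-82, 262], [0, 151.66], [-163.58, 163.58]. Speed limits (degrees/s): [159.86, 159.86, 180, 180, 180, 180].

## Interface

Orientations are given as a 3x3 rotation matrix whose columns are the frame's x, y, z axes.
In Python, from rig import bot, vision, workorder gives the robot as it stands.
- The arm moves only by the shell command python3 -m handwheel 'ROWS'. ROWS is JSON, a list of rows, each an object with "delta_rot": the turn, a rotation vector about the tool's x, y, z in rad, a list of three; "xyz": the shift along the tool's x, y, z in mm, a list of three; "hand": the closure, from -1 (fully open) to 1 (shut). A call has exactly 5 rows; each row is the pose to reach, as a shift and turn from the pose commanded when the call began, along the tool's axes at that moment; what a row does not reach only later rows make up. A row lasts 1/8 s, in which the tool goes at most 62.5 mm and 10.7 degrees, less where a joint would pass 70% of its speed; a pose out of reach is approached as far as the arm can. A call with a gripper value outside its range is refused whole. The fingers move at their own pace and stop on an object; the grip force is fixed at half the most. Time passes only in rows, so rows that repeat a pose let the fingers close, or fill a call up. It gives the time, the measured TCP pose, the force, the opening and the grip force at its end, in the units of the state.
- bot.read_state(): the state, without advancing time (a new reading comes with each control period).
- vision.capture(name): name is "scene" or "top" or "wrist"; returns the picture (384x512x3 uint8, red, green, blue); there is no depth.
- vision.camera_model(name): a dict with "camera_matrix" (3x3 intrinsics, pixels), "dist_coeffs" ([k1, k2, p1, p2, k3] as OpenCV has them; the pictures are not rectified), "camera_from_world" (4x4, takes a point from world to camera coordinates). Camera axes: x right, y up, looking along -z (the intrinsics and any distortion apply to the point x, -y, -z); pixel columns grow to the right and rows downward; lengths in m; the calibration is good to about 2 mm. A picture is of the moment at which its call begins: read the wrist's pose just before it. camera_model takes no time and is no camera call; for the wrist camera it gives the pose at the moment of the call.
- workorder.hand_in(): hands the job in; it is judged then, once.
The state is a dict: "time_s": time; "joint_positions": joint angles; "qvel": joint speeds; "tau": joint torques, N m; "position": TCP position; "tcp_rot": TCP orientation; "force": force on the tool from outside, world axes, zero at the start; "moment": the same for the moment, N m; "opening": opening from 0.0 (shut) to 1.0 (fully open); "grasp_force": force on a finger pad.
Only numpy, scipy, OpenCV 4.12 (cv2) and the standard library are available. Lean on these libraries where they do the work, as an engineer would, in place of code of your own. Each camera call takes 0.05 s, during which the arm holds its last target. There are 200 camera calls.

## Task

Close the hair-colour shade-chart case: with the fingertips fold its standing flap over onto the cover and press it down flat so that the edge of the tongue slides in beneath the raised retaining lip and the flap stays shut by itself when you let go. Only push and press, with nothing pinched or lifted: the case stays flat on the counter where it lies, and the bowl, bottle and tube beside it are left alone.

Things in the scene. Friction and masses are not known exactly. Their poses are not given: they have to be found in the camera images.
- case: The shade-chart case: a flat white box-file, 200 (its x) x 280 (its y) x 24 mm high, about 1.3 kg, loose on the counter. Origin at the centre of its underside, z up. Its cover (top face) is at z = 24 mm. The flap is hinged along its long -x edge and folds over towards its +x; the case may lie turned by up to 150 degrees either way. A strip of hair samples lies on the cover near the +x edge.
- hinge_mid (a point): Middle of the flap's hinge line, which runs along the case's y: 100 mm towards -x from the case's centre, 25.5 mm above its underside.
- crease_mid (a point): Middle of the scored crease between flap panel and tongue, 80 mm from the hinge line; it moves with the flap. The flap panel is a grey board 80 mm long, 190 mm wide (along the case's y) and 2.5 mm thick.
- tongue_edge (a point): Middle of the free edge of the tongue. The tongue is a grey board 65 mm from crease to edge, 2.5 mm thick, 116 mm wide at the crease and 96 mm at the free edge, centred on the flap. Flat, it reaches 16 mm under the lip.
- lip_edge (a point): Middle of the entry edge of the retaining lip, at its underside, 129 mm from the hinge line. The lip is a black bridge strip along the case's y, 154 mm long, 24 mm wide (from the entry edge to +x), 2 mm thick, on a pad at each end; the space under it is 7 mm high and 126 mm wide, open towards the flap. Its top is 9 mm above the cover, the curled entry edge 10 mm.
- flap (a joint): Angle of the flap panel (rad): 0 = lying flat on the cover, 1.57 = standing upright; at the start about upright. The hinge is springy (about 0.07 N m at 0): let go untucked, the flap rises again. 1 to 2 N at the crease folds it.
- tongue (a joint): Bend of the crease (rad): 0 = tongue in line with the panel, positive = bent towards the cover; 1.1 to 1.4 at the start. The stiff crease keeps its bend while the panel folds over, so the free edge lands on the cover just short of the lip; pressing down near the crease then straightens it and slides the edge under the lip. Straightened too early, it lands on top of the lip.
- bowl: Bystander: loose steel mixing bowl, 130 mm across, 55 mm high. Origin at the centre of its underside.
- developer: Bystander: loose white bottle, 62 mm across, 170 mm high. Origin at the centre of its underside.
- tube: Bystander: loose aluminium colour tube lying on the counter, about 120 x 34 x 20 mm. Origin under its middle, long axis x.

How it is judged (in metres and radians):
At the end, for the whole second after the job is handed in: The flap lies shut by itself (within 0.15 rad of flat, at rest, crease within 0.3 rad of straight), the tongue's free edge is below the lip's underside and at least 8 mm in past its entry edge, and the case lies flat, at rest, within 30 mm of where it was (value of joint flap below 0.15 rad and value of joint tongue below 0.3 rad and x of tongue_edge in the frame of case above 0.037 m and z of tongue_edge in the frame of case below 0.031 m and velocity of joint flap between -0.05 and 0.05 rad/s and height (world z) of case below 0.004 m and angle between case's own z axis and vertical below 0.03 rad and distance of case from where it was at the start of the episode below 0.03 m and linear speed of case below 0.01 m/s); the robot touches nothing.
It fails at once if the case is lifted or tipped off the counter (height (world z) of case above 0.015 m or angle between case's own z axis and vertical above 0.12 rad).
It fails at once if the case is dragged more than 30 mm (distance of case from where it was at the start of the episode above 0.03 m).
It fails at once if the flap or its tongue is pinched between the fingers ((z of the grasp point in the frame of crease_mid between -0.003 and 0.003 m and x of the grasp point in the frame of crease_mid between -0.08 and 0 m and y of the grasp point in the frame of crease_mid between -0.095 and 0.095 m and contact force between the fingers and case above 1 N) or (z of the grasp point in the frame of tongue_edge between -0.003 and 0.003 m and x of the grasp point in the frame of tongue_edge between -0.065 and 0 m and y of the grasp point in the frame of tongue_edge between -0.058 and 0.058 m and contact force between the fingers and case above 1 N)).
It fails at once if the bowl, the bottle or the tube is moved, lifted or tipped (distance of any of bowl, developer, tube from where it was at the start of the episode above 0.02 m or angle between developer's own z axis and vertical above 0.2 rad).
It also fails if it takes over 32 s, if anything falls off the work surface, if the arm or the gripper's body presses on something with over 40 N, if the wrist force passes 120 N, or if a joint passes its speed limit or range.

## Working session

There is one attempt and no reset: what is moved stays moved. The work goes in short steps, Python scripts to look and compute and a shell command to move; the robot and the scene stay as the last step left them, time stands still between calls to the robot, and variables do not carry over. Pictures are saved under pics/ and viewed, at most 10 in all, crops included, and the job is handed in when it is done.

```bash
mkdir -p pics; python3 - <<'E'
from rig import bot,vision
import cv2,numpy as np
print(bot.read_state()['position'],bot.read_state()['tcp_rot'],bot.tip_extent)
a=vision.capture("top");b=vision.capture("scene")
cv2.imwrite("pics/top.png",a[:,:,::-1]);cv2.imwrite("pics/scene.png",b[:,:,::-1])
for n in("top","scene"):
  m=vision.camera_model(n);print(n,m)
E
```

```text
[0.15176333 0.60554734 0.22958214] [[-9.69934565e-01  2.43364279e-01 -8.75800550e-04]
 [ 2.43365580e-01  9.69932599e-01 -1.98697596e-03]
 [ 3.65908532e-04 -2.14037637e-03 -9.99997642e-01]] 0.008
top {'camera_matrix': array([[492.25520864,   0.        , 259.30823407],
       [  0.        , 492.25520864, 186.91082829],
       [  0.        ,   0.        ,   1.        ]]), 'dist_coeffs': array([-0.07449033,  0.        ,  0.        ,  0.        ,  0.        ]), 'camera_from_world': array([[ 5.61864611e-04, -9.99942558e-01,  1.07034684e-02,
        -1.10765330e-02],
       [ 9.82219424e-01,  2.56126642e-03,  1.87719054e-01,
        -5.53804863e-01],
       [-1.87735685e-01,  1.04076819e-02,  9.82164443e-01,
        -1.54700334e+00],
       [ 0.00000000e+00,  0.00000000e+00,  0.00000000e+00,
         1.00000000e+00]])}
scene {'camera_matrix': array([[481.81914583,   0.        , 257.38587427],
       [  0.        , 481.81914583, 192.62252737],
       [  0.        ,   0.        ,   1.        ]]), 'dist_coeffs': array([-0.13414278,  0.        ,  0.        ,  0.        ,  0.        ]), 'camera_from_world': array([[ 0.20556226,  0.97862401,  0.00626079, -0.12756512],
       [-0.84600032,  0.17448109,  0.50382518,  0.43894073],
       [ 0.49196303, -0.10886407,  0.86378295, -1.82107274],
       [ 0.        ,  0.        ,  0.        ,  1.        ]])}
```

View pics/top.png

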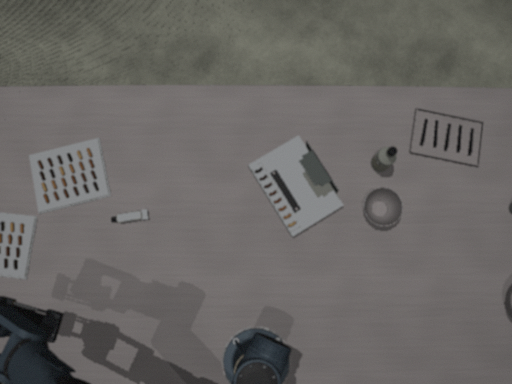

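View pics/scene.png

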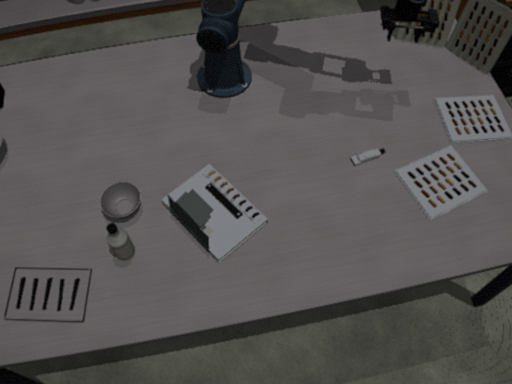

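The top view shows the case with cover corners near (249,167), (300,136), (343,207) and (294,236). The black lip is at about (285,190), the samples are on the left, and the flap stands along the right edge, so case +x points image left-down. The bowl is at (383,208) and the bottle at (385,158), both behind the hinge side. The tube is far left at (130,216).

```bash
cat > h.py <<'E'
import cv2,numpy as np
from rig import bot,vision
def ray(m,uv):
    p=cv2.undistortPoints(np.float64(uv).reshape(-1,1,2),m['camera_matrix'],m['dist_coeffs']).reshape(-1,2)
    T=m['camera_from_world'];R=T[:3,:3]
    d=np.c_[p[:,0],-p[:,1],-np.ones(len(p))]@R
    return -R.T@T[:3,3],d
def onplane(m,uv,z):
    o,d=ray(m,uv);return o+d*((z-o[2])/d[:,2])[:,None]
def proj(m,P):
    T=m['camera_from_world'];q=np.atleast_2d(P)@T[:3,:3].T+T[:3,3]
    q=q*[1,-1,-1]
    return cv2.projectPoints(q,np.zeros(3),np.zeros(3),m['camera_matrix'],m['dist_coeffs'])[0].reshape(-1,2)
def tri(m1,u1,m2,u2):
    o1,d1=ray(m1,u1);o2,d2=ray(m2,u2);d1,d2=d1[0],d2[0]
    s=np.linalg.lstsq(np.c_[d1,-d2],o2-o1,rcond=None)[0]
    a,b=o1+s[0]*d1,o2+s[1]*d2
    return (a+b)/2,np.linalg.norm(a-b)
E
python3 - <<'E'
from h import *
for n,(x0,y0,x1,y1) in {"top":(235,125,355,245),"scene":(150,155,280,265)}.items():
    m=vision.camera_model(n);a=cv2.imread(f"pics/{n}.png")
    c=a[y0:y1,x0:x1];cv2.imwrite(f"pics/{n}_c.png",cv2.resize(c,None,fx=5,fy=5,interpolation=cv2.INTER_CUBIC))
    g=c.min(2).astype(np.uint8)
    _,w=cv2.threshold(g,0,255,cv2.THRESH_OTSU);cs=max(cv2.findContours(w,0,2)[0],key=cv2.contourArea)
    h=cv2.convexHull(cs);r=cv2.approxPolyDP(h,6,True).reshape(-1,2)+[x0,y0]
    print(n,r.tolist());P=onplane(m,r,.024);print(P.round(3).tolist(),[round(float(np.linalg.norm(P[i]-P[i-1])),3) for i in range(len(P))])
    d=(c.max(2)<45).astype(np.uint8)
    for q in cv2.findContours(d,0,2)[0]:
        if cv2.contourArea(q)>60:
            b=cv2.boxPoints(cv2.minAreaRect(q))+[x0,y0];print("dark",b.round(1).tolist(),onplane(m,b,.033).round(3).tolist())
E
```

```text
top [[354, 125], [354, 244], [235, 244], [235, 125]]
[[0.775, -0.333, 0.024], [0.371, -0.319, 0.024], [0.371, 0.068, 0.024], [0.773, 0.072, 0.024]] [0.405, 0.405, 0.387, 0.402]
dark [[273.1, 175.6], [276.4, 173.5], [296.2, 204.9], [292.9, 207.0]] [[0.596, -0.056, 0.033], [0.603, -0.067, 0.033], [0.498, -0.131, 0.033], [0.491, -0.12, 0.033]]
scene [[279, 155], [279, 264], [150, 264], [150, 155]]
[[0.409, 0.118, 0.024], [0.788, 0.03, 0.024], [0.712, -0.344, 0.024], [0.32, -0.306, 0.024]] [0.434, 0.39, 0.382, 0.394]
dark [[162.6, 204.2], [170.9, 196.2], [216.5, 243.8], [208.3, 251.7]] [[0.523, -0.284, 0.033], [0.499, -0.255, 0.033], [0.691, -0.14, 0.033], [0.711, -0.168, 0.033]]
dark [[205.5, 187.5], [210.0, 182.9], [241.5, 213.4], [237.1, 218.0]] [[0.49, -0.142, 0.033], [0.476, -0.125, 0.033], [0.605, -0.047, 0.033], [0.618, -0.063, 0.033]]
```

View pics/top_c.png

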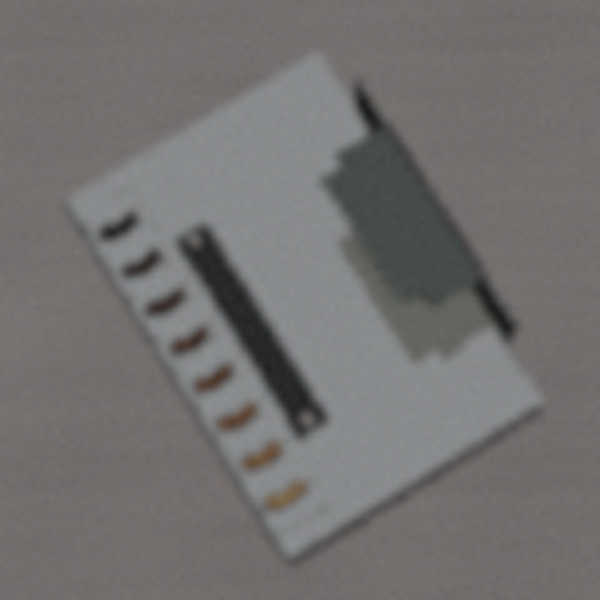

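View pics/scene_c.png

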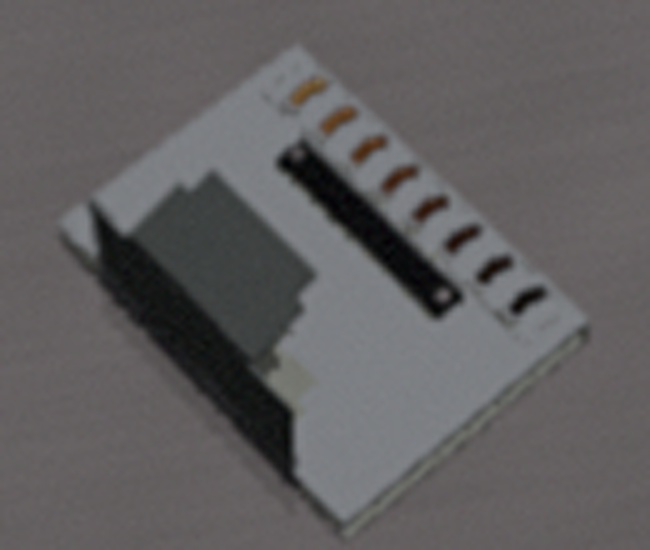

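The top crop puts the cover corners at about (249,164), (298.6,135.4), (343.6,205.6) and (293.4,237). The scene crop puts them at (210,164), (162.4,199.4), (219,259) and (267.4,220). The flap's crease edge in the scene crop runs from about (92,205) to (292,405), i.e. full-image (168,196) to (208,236).

```bash
python3 - <<'E'
from h import *
t=vision.camera_model("top");s=vision.camera_model("scene")
off={'top':(235,125),'scene':(150,155)}
f=lambda n,l:np.array([[x/5-.4+off[n][0],y/5-.4+off[n][1]] for x,y in l])
# order: (+x,+y?),...: A far-left sample corner, B hinge far, C hinge near, D sample near
T=f('top',[(70,195),(318,52),(543,403),(292,558)]);S=f('scene',[(587,325),(345,518),(62,222),(300,45)])
PT=onplane(t,T,.024);PS=onplane(s,S,.024);print(PT.round(3),PS.round(3))
for i in range(4):
    p,e=tri(t,T[i],s,S[i]);print(p.round(4),round(e,4))
P=(PT+PS)/2
print([round(float(np.linalg.norm(P[i]-P[i-1])),3) for i in range(4)])
c=P.mean(0);c[2]=0
ax=(P[0]+P[3]-P[1]-P[2]);ax2=P[1]-P[2]+P[0]-P[3]
print(c, np.degrees(np.arctan2(ax[1],ax[0])),np.degrees(np.arctan2(ax2[1],ax2[0])))
x=ax/np.linalg.norm(ax)+0; yy=np.array([-x[1],x[0],0]); 
y2=-ax2/np.linalg.norm(ax2); y2*=np.sign(y2@yy); X=x+np.array([y2[1],-y2[0],0]);X[2]=0;X/=np.linalg.norm(X);Y=np.array([-X[1],X[0],0])
yaw=np.degrees(np.arctan2(X[1],X[0]));print('yaw',yaw)
W=lambda q:c+q[0]*X+q[1]*Y+np.array([0,0,q[2]])
np.savez('case.npz',c=c,X=X,Y=Y)
L=[(.029,-.077,.034),(.029,.077,.034),(.053,-.077,.033),(.053,.077,.033)]
for a in (1.4,1.57,1.7):
  k=[-.1+.08*np.cos(a),.0255+.08*np.sin(a)]
  b=a-1.25;e=[k[0]+.065*np.cos(b),k[1]+.065*np.sin(b)]
  for n,m in(('top',t),('scene',s)):
    q=[(k[0],-.095,k[1]),(k[0],.095,k[1]),(e[0],-.048,e[1]),(e[0],.048,e[1])]
    print(a,n,((proj(m,np.array([W(z) for z in L+q]))-off[n])*5).round().tolist())
E
```

```text
[[ 0.638  0.025  0.024]
 [ 0.738 -0.142  0.024]
 [ 0.499 -0.287  0.024]
 [ 0.396 -0.12   0.024]] [[ 0.637  0.027  0.024]
 [ 0.734 -0.141  0.024]
 [ 0.498 -0.284  0.024]
 [ 0.396 -0.115  0.024]]
[0.6381 0.0259 0.0258] 0.0012
[ 0.7365 -0.1415  0.0304] 0.0001
[ 0.4986 -0.2858  0.0247] 0.0027
[ 0.3966 -0.1174  0.0258] 0.0053
[0.281, 0.194, 0.278, 0.197]
[ 0.56714732 -0.12976221  0.        ] 120.83465274734866 30.95981516160107
yaw 120.89723395447486
1.4 top [[205.0, 219.0], [327.0, 417.0], [173.0, 238.0], [295.0, 436.0], [349.0, 82.0], [508.0, 332.0], [303.0, 189.0], [384.0, 318.0]]
1.4 scene [[433.0, 316.0], [273.0, 157.0], [462.0, 293.0], [302.0, 137.0], [298.0, 401.0], [96.0, 190.0], [330.0, 273.0], [226.0, 169.0]]
1.57 top [[205.0, 219.0], [327.0, 417.0], [173.0, 238.0], [295.0, 436.0], [367.0, 71.0], [526.0, 321.0], [326.0, 172.0], [408.0, 301.0]]
1.57 scene [[433.0, 316.0], [273.0, 157.0], [462.0, 293.0], [302.0, 137.0], [280.0, 415.0], [78.0, 202.0], [307.0, 280.0], [203.0, 174.0]]
1.7 top [[205.0, 219.0], [327.0, 417.0], [173.0, 238.0], [295.0, 436.0], [380.0, 63.0], [539.0, 313.0], [346.0, 158.0], [428.0, 288.0]]
1.7 scene [[433.0, 316.0], [273.0, 157.0], [462.0, 293.0], [302.0, 137.0], [266.0, 427.0], [64.0, 213.0], [288.0, 288.0], [184.0, 182.0]]
```

The projected model agrees with the pictures: the lip and crease match to about 1 px, with case yaw 120.9° and flap about 1.5 rad. Next I close the fingers and travel to the hinge side, turning the jaw line along the hinge.

```bash
python3 -m handwheel '[{"delta_rot":[0,0,0.157],"xyz":[-41,-43,0],"hand":1},{"delta_rot":[0,0,0.314],"xyz":[-82,-86,0],"hand":1},{"delta_rot":[0,0,0.471],"xyz":[-123,-129,0],"hand":1},{"delta_rot":[0,0,0.628],"xyz":[-165,-173,0],"hand":1},{"delta_rot":[0,0,0.785],"xyz":[-207,-217,0],"hand":1}]'
cat > go.py <<'E'
from h import *
import sys
k=np.load('case.npz');c,X,Y=k['c'],k['X'],k['Y']
def show():
    s=bot.read_state();p=s['position'];R=np.array(s['tcp_rot']);tip=p+R[:,2]*.008
    d=tip-c;print('t',round(s['time_s'],2),'tip case xyz mm',(1e3*np.array([d@X,d@Y,tip[2]])).round(1),'F case',np.round([np.dot(s['force'],X),np.dot(s['force'],Y),s['force'][2]],1),'open',s['opening'])
    print('tool x,y in case',np.round([[R[:,i]@X,R[:,i]@Y] for i in(0,1)],3).tolist(),'z',R[:,2].round(3))
    return p,R
p,R=show()
for a in sys.argv[1:]:
    q=np.array(eval(a))/1e3; w=c+q[0]*X+q[1]*Y;w[2]=q[2]
    print(a,'delta tool mm',(1e3*R.T@(w-(p+R[:,2]*.008))).round(1))
E
python3 go.py "-135,0,223"
```

```text
time_s: 0.72
position: [0.3006, 0.3437, 0.2304]
tcp_rot: [[-0.51, 0.86, 0.0], [0.86, 0.51, -0.0], [-0.0, 0.0, -1.0]]
force: [0.9, -0.6, 0.3]
opening: 0.518
grasp_force: 0.0
t 0.72 tip case xyz mm [543.1 -14.4 222.4] F case [-1.  -0.5  0.3] open 0.5177440390903778
tool x,y in case [[1.0, -0.004], [-0.004, -1.0]] z [ 0. -0. -1.]
-135,0,223 delta tool mm [-6.782e+02 -1.180e+01 -5.000e-01]
```

```bash
python3 -m handwheel '[{"delta_rot":[0,0,0],"xyz":[-60,-2,0],"hand":1},{"delta_rot":[0,0,0],"xyz":[-120,-4,0],"hand":1},{"delta_rot":[0,0,0],"xyz":[-180,-6,0],"hand":1},{"delta_rot":[0,0,0],"xyz":[-240,-8,0],"hand":1},{"delta_rot":[0,0,0],"xyz":[-300,-10,0],"hand":1}]' >/dev/null
python3 -m handwheel '[{"delta_rot":[0,0,0],"xyz":[-60,0,0],"hand":1},{"delta_rot":[0,0,0],"xyz":[-120,0,0],"hand":1},{"delta_rot":[0,0,0],"xyz":[-180,0,0],"hand":1},{"delta_rot":[0,0,0],"xyz":[-240,0,0],"hand":1},{"delta_rot":[0,0,0],"xyz":[-300,0,0],"hand":1}]' >/dev/null
python3 go.py "-135,0,223"
```

```text
t 1.98 tip case xyz mm [-56.8  -4.7 222.1] F case [ 0.2 -0.2 -0.6] open 0.004681104922386504
tool x,y in case [[1.0, 0.0], [0.0, -1.0]] z [-0.001  0.001 -1.   ]
-135,0,223 delta tool mm [-78.2  -4.8  -1. ]
```

```bash
python3 -m handwheel '[{"delta_rot":[0,0,0],"xyz":[-40,-3,0],"hand":1},{"delta_rot":[0,0,0],"xyz":[-78,-5,0],"hand":1},{"delta_rot":[0,0,0],"xyz":[-78,-5,50],"hand":1},{"delta_rot":[0,0,0],"xyz":[-78,-5,100],"hand":1},{"delta_rot":[0,0,0],"xyz":[-78,-5,137],"hand":1}]' >/dev/null
python3 go.py "-110,0,85"
python3 - <<'E'
from h import *
a=np.hstack([vision.capture("scene")[140:280,120:300],vision.capture("top")[110:250,230:410]])
cv2.imwrite("pics/s2.png",cv2.resize(a[:,:,::-1],None,fx=2.2,fy=2.2,interpolation=2))
E
```

```text
t 2.6 tip case xyz mm [-132.     0.7   82.5] F case [0.7 0.1 0.8] open 0.002273817518358716
tool x,y in case [[1.0, 0.0], [0.0, -1.0]] z [-0.003  0.002 -1.   ]
-110,0,85 delta tool mm [22.   0.7 -2.4]
```

View pics/s2.png

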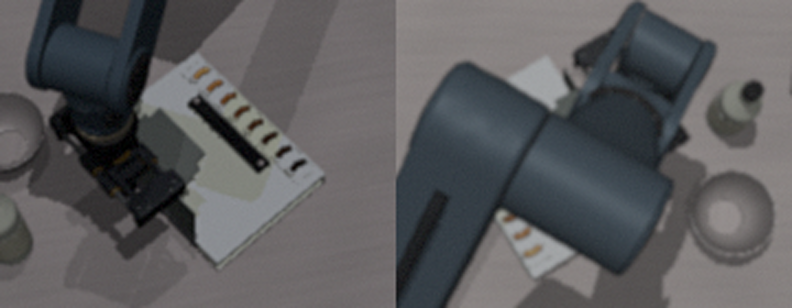

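The fingertips stand clear behind the flap, with bowl and bottle well away. Now I push the flap over along its arc.

```bash
python3 -m handwheel '[{"delta_rot":[0,0,0],"xyz":[14,-1,0],"hand":1},{"delta_rot":[0,0,0],"xyz":[24,-1,0],"hand":1},{"delta_rot":[0,0,0],"xyz":[31,-1,0],"hand":1},{"delta_rot":[0,0,0],"xyz":[38,-1,-1],"hand":1},{"delta_rot":[0,0,0],"xyz":[44,-1,-1],"hand":1}]' >/dev/null
python3 go.py "-75,0,81" "-64,0,74.5"
```

```text
t 3.33 tip case xyz mm [-89.    0.5  87.3] F case [-0.6  0.2 -0.1] open 0.005947754085536008
tool x,y in case [[1.0, 0.001], [0.001, -1.0]] z [ 0.001 -0.001 -1.   ]
-75,0,81 delta tool mm [14.   0.5  6.3]
-64,0,74.5 delta tool mm [25.   0.5 12.8]
```

```bash
python3 -m handwheel '[{"delta_rot":[0,0,0],"xyz":[7,0,3],"hand":1},{"delta_rot":[0,0,0],"xyz":[14,0,6],"hand":1},{"delta_rot":[0,0,0],"xyz":[20,0,9],"hand":1},{"delta_rot":[0,0,0],"xyz":[25,0,12],"hand":1},{"delta_rot":[0,0,0],"xyz":[31,0,16],"hand":1}]' >/dev/null
python3 go.py "-53,0,65.5"
python3 - <<'E'
from h import *
a=np.hstack([vision.capture("scene")[140:280,120:300],vision.capture("top")[110:250,230:410]])
cv2.imwrite("pics/s3.png",cv2.resize(a[:,:,::-1],None,fx=2.2,fy=2.2,interpolation=2))
E
```

```text
t 3.95 tip case xyz mm [-58.1   0.8  70.3] F case [-0.3  0.3  0.6] open 0.005459013591279828
tool x,y in case [[1.0, 0.001], [0.001, -1.0]] z [ 0. -0. -1.]
-53,0,65.5 delta tool mm [5.1 0.8 4.8]
```

View pics/s3.png

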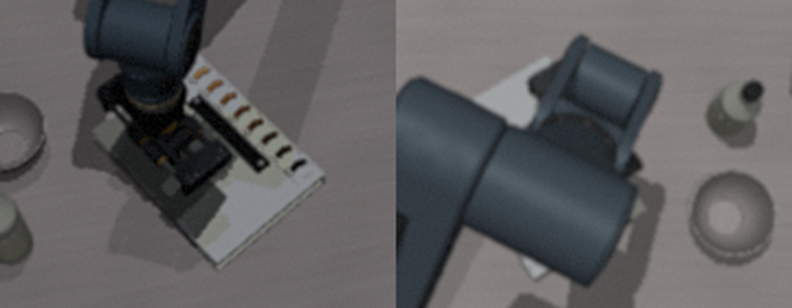

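The flap is leaning over under the fingers and the case has not moved. I continue down past the landing.

```bash
python3 -m handwheel '[{"delta_rot":[0,0,0],"xyz":[3,0,3],"hand":1},{"delta_rot":[0,0,0],"xyz":[5,0,5],"hand":1},{"delta_rot":[0,0,0],"xyz":[7,0,8],"hand":1},{"delta_rot":[0,0,0],"xyz":[10,0,11],"hand":1},{"delta_rot":[0,0,0],"xyz":[13,0,15],"hand":1}]' >/dev/null
python3 go.py "-42,0,47"
```

```text
t 4.67 tip case xyz mm [-46.3   0.5  55.8] F case [-3.6 -0.4  1.2] open 0.005318794499059022
tool x,y in case [[1.0, 0.001], [0.001, -1.0]] z [ 0.002 -0.002 -1.   ]
-42,0,47 delta tool mm [4.4 0.5 8.8]
```

```bash
python3 -m handwheel '[{"delta_rot":[0,0,0],"xyz":[1,0,3],"hand":1},{"delta_rot":[0,0,0],"xyz":[2,0,6],"hand":1},{"delta_rot":[0,0,0],"xyz":[4,0,9],"hand":1},{"delta_rot":[0,0,0],"xyz":[5,0,12],"hand":1},{"delta_rot":[0,0,0],"xyz":[6,0,15],"hand":1}]' >/dev/null
python3 go.py "-39,0,33"
python3 - <<'E'
from h import *
a=np.hstack([vision.capture("scene")[160:270,150:280],vision.capture("wrist")[::3,::3][:110,:]])
cv2.imwrite("pics/s4.png",cv2.resize(a[:,:,::-1],None,fx=2.6,fy=2.6,interpolation=2))
E
```

```text
t 5.3 tip case xyz mm [-39.    0.8  40.4] F case [-2.   0.2  1.4] open 0.0010701567107663846
tool x,y in case [[1.0, 0.001], [0.001, -1.0]] z [-0.  0. -1.]
-39,0,33 delta tool mm [-0.   0.8  7.4]
```

View pics/s4.png

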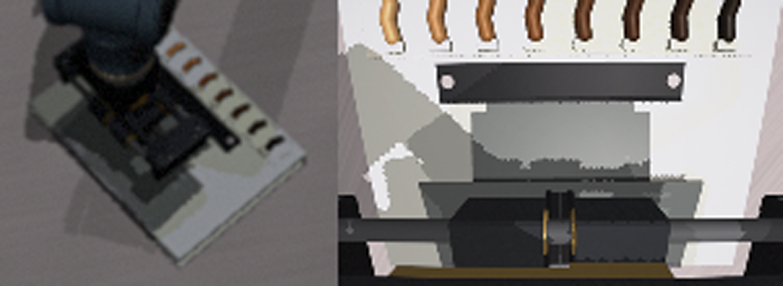

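The wrist view shows the tongue reaching the lip's entry edge, at about (560,103) in the composite, with the lip unbroken in front of it. The edge is therefore under the lip. Next I press flat.

```bash
python3 -m handwheel '[{"delta_rot":[0,0,0],"xyz":[0,0,3],"hand":1},{"delta_rot":[0,0,0],"xyz":[1,0,6],"hand":1},{"delta_rot":[0,0,0],"xyz":[1,0,9],"hand":1},{"delta_rot":[0,0,0],"xyz":[1,0,12],"hand":1},{"delta_rot":[0,0,0],"xyz":[1,0,14],"hand":1}]' >/dev/null
python3 go.py "-37,0,26"
```

```text
t 6.03 tip case xyz mm [-37.4   1.1  26.9] F case [ 4.4  1.8 15.7] open 0.004165821510254441
tool x,y in case [[1.0, 0.001], [0.001, -1.0]] z [-0.002  0.001 -1.   ]
-37,0,26 delta tool mm [0.4 1.1 0.9]
```

```bash
python3 -m handwheel '[{"delta_rot":[0,0,0],"xyz":[0,0,1],"hand":1},{"delta_rot":[0,0,0],"xyz":[0,0,2],"hand":1},{"delta_rot":[0,0,0],"xyz":[0,0,2],"hand":1},{"delta_rot":[0,0,0],"xyz":[0,0,2],"hand":1},{"delta_rot":[0,0,0],"xyz":[0,0,2],"hand":1}]'|grep force
python3 -m handwheel '[{"delta_rot":[0,0,0],"xyz":[0,0,-4],"hand":1},{"delta_rot":[0,0,0],"xyz":[0,0,-15],"hand":1},{"delta_rot":[0,0,0],"xyz":[0,0,-40],"hand":1},{"delta_rot":[0,0,0],"xyz":[-20,0,-80],"hand":1},{"delta_rot":[0,0,0],"xyz":[-40,0,-120],"hand":1}]' >/dev/null
python3 go.py
python3 - <<'E'
from h import *
a=np.hstack([cv2.resize(vision.capture("scene")[160:270,150:280],None,fx=2.6,fy=2.6,interpolation=2),vision.capture("wrist")[:286,30:470]])
cv2.imwrite("pics/s5.png",a[:,:,::-1])
E
```

```text
force: [-5.3, 3.9, 17.5]
grasp_force: 8.6
t 7.28 tip case xyz mm [-78.5   0.9 145.6] F case [-1.4  0.1 -0.3] open 0.0051837782007812415
tool x,y in case [[1.0, 0.001], [0.001, -1.0]] z [-0. -0. -1.]
```

View pics/s5.png

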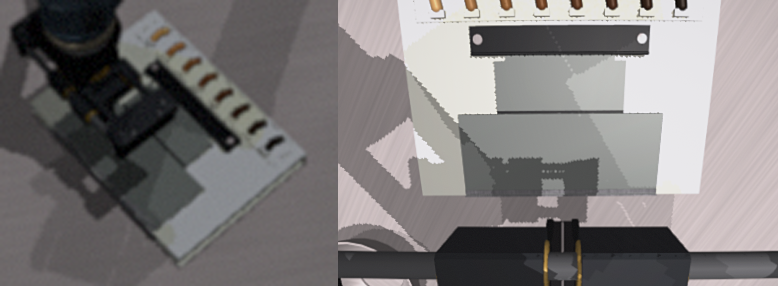

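The flap stays down with the hand away. In the composite the crease line is at row 112, the lip entry edge at row 55 and the hinge at row 193. I check the insertion numerically.

```bash
python3 - <<'E'
from h import *
k=np.load('case.npz');c,X,Y=k['c'],k['X'],k['Y']
m=vision.camera_model("wrist")
for n,uv,z in(("crease",(252,112),.027),("crease if 5mm up",(252,112),.032),("lip",(252,55),.034),("hinge",(252,193),.0255),("creaseL",(188,112),.027),("creaseR",(315,111),.027),("panel L",(150,114),.027),("panel R",(354,113),.027),("lip L",(162,55),.034),("lip R",(341,54),.034)):
    d=onplane(m,[uv],z)[0]-c;print(n,(1e3*np.array([d@X,d@Y])).round(1))
E
```

```text
crease [-17.8  -0.4]
crease if 5mm up [-17.6  -0.4]
lip [30.1 -0.4]
hinge [-96.   -0.2]
creaseL [-17.6  58.4]
creaseR [-16.7 -58.2]
panel L [-19.2  93.6]
panel R [-18.3 -94.6]
lip L [30.4 76.6]
lip R [ 31.4 -76.8]
```

```bash
python3 -m handwheel '[{"delta_rot":[0,0,0],"xyz":[0,0,-10],"hand":1},{"delta_rot":[0,0,0],"xyz":[0,0,-20],"hand":1},{"delta_rot":[0,0,0],"xyz":[0,0,-20],"hand":1},{"delta_rot":[0,0,0],"xyz":[0,0,-20],"hand":1},{"delta_rot":[0,0,0],"xyz":[0,0,-20],"hand":1}]' >/dev/null; python3 -c "
from rig import workorder;print(workorder.hand_in())"
```

```text
the job is handed in; nothing more can be done
None
```

The case is shut and handed in: the flap stays flat by itself with the tongue about 16 mm under the lip, the case moved no more than about 2 mm by camera, and I never came near the bowl, bottle or tube; the hand-in returned no verdict.

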